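# Load a sample plate and hold the purge slide open

### The job

Take only the top plate from the brass stack, lay it down (do not drop it) lengthwise in the blue-floored nest of the white purge station so that it sits flat and fully home between the dark lips, and let go of it. Then grip the black upright handle of the spring-return purge slide and pull it out, towards the station's front, until the yellow pointer stands inside the red band; finish while still holding it there with the fingers, as the spring pulls it back if you let go. Leave the other plates and everything else on the bench where they are.

Things in the scene. Friction and masses are not known exactly. Their poses are not given: they have to be found in the camera images.
- station: White purge station, fixed, a base slab 260 (x) x 250 (y) x 20 mm high. Origin: centre of its underside, on the bench. Its x axis points from its front edge (nearest the robot, give or take 0.3 rad) to its back; nest on its +y half, slide on its -y half. Behind the slide is a grey valve block, front face at x = +82 mm, top 46 mm (brass cap 58 mm) above the bench
- nest (a point): Centre of the nest's blue floor, 26 mm above the bench. The floor is level, 98 mm long along the station's x between two end walls and 48 mm wide along y between four short corner lips; all lips stand 7 mm above the floor. The middle 72 mm of both long sides is open for the fingers (the nest's floor slab is 64 mm wide)
- brass_top: Top plate of the brass stack, brass coloured with three dark round spots, 90 (x) x 40 (y) x 8 mm thick, about 0.24 kg. Origin: centre of its underside; z up. It lies on two more plates like it, not quite squarely. Either end may lead in the nest
- brass_mid: Second brass plate, same size, under the top one; stays
- brass_low: Lowest brass plate, same size, on a grey pad 6 mm thick (120 x 70 mm); stays
- alu_top: Upper of two pale white-grey plates of the same size on another pad; stays. The two stacks may change places
- alu_low: Lower pale plate; stays
- handle_top (a point): Centre of the top face, 90 mm above the bench, of the black upright handle on the purge slide: a block 14 mm (station x, the pulling direction) x 44 mm (station y), from 34 to 90 mm above the bench, axes as the station's. It can be taken from above with the fingers closing along the station's x, one before and one behind it
- purge_slide (a joint): How far the slide (and handle) has been pulled out along the station's -x, in m: 0 fully in (where it starts), stop at 0.080. A spring always pulls it back in: about 3.6 N at 0 plus 1.2 N per 10 mm
- pointer (a point): Tip of the yellow pointer bar (6 mm wide along x), which is fixed to the slide 60 mm before the handle's centre (station -x) and 47 mm to its side (station -y), 38 mm above the bench
- red_band: Red band, 12 mm wide along the station's x and 16 mm along y, on the white scale strip beside the slide; it is the mark. Fixed during a run, at another place along the scale each time (35 to 65 mm of pull). Origin: its centre, 23 mm above the bench; axes as the station's
- solvent: Brown bottle, 60 mm across, 130 mm tall, left of the station; stays
- jar: Clear jar, 56 mm across, 70 mm tall, at the left near the robot; stays
- spanner: Spanner lying flat behind the stacks; stays
- driver: Screwdriver lying to the left of the station; stays
Things that resemble listed ones, but are neither listed nor needed, are in the scene too. What is shaped like the brass_top but green or purple is not meant.

How it is judged (in metres and radians):
On the way, in this order (a step that is already met when the one before it is completed fails the run):
1. the top brass plate lies flat and home in the nest, let go, with the slide still in (z of brass_top in the frame of station between 0.023 and 0.0285 m and horizontal distance between brass_top and nest below 0.009 m and angle between the x axis of brass_top and the x axis of station, either way round below 0.12 rad and angle between brass_top's own z axis and vertical below 0.04 rad and linear speed of brass_top below 0.03 m/s and contact force between the fingers and brass_top below 0.05 N and value of joint purge_slide below 0.015 m), for 0.2 s.
2. the fingers hold the handle with the pointer inside the red band (x of pointer in the frame of red_band between -0.006 and 0.006 m and contact force between the fingers and purge_slide above 2 N and linear speed of purge_slide below 0.02 m/s), for 0.3 s.
At the end, for the whole second after the job is handed in: Plate flat in the nest (9 mm of centre, 0.12 rad, underside within 3 mm of the floor), at rest and untouched; pointer within 6 mm of the red band's centre along the slide, at rest, held by the fingers with over 2 N (all of step 2 and z of brass_top in the frame of station between 0.023 and 0.0285 m and horizontal distance between brass_top and nest below 0.009 m and angle between the x axis of brass_top and the x axis of station, either way round below 0.12 rad and angle between brass_top's own z axis and vertical below 0.04 rad and linear speed of brass_top below 0.03 m/s and contact force between the fingers and brass_top below 0.05 N); the arm keeps its last pose, push and grip.
It fails at once if the plate is dropped (falls freely more than about 15 mm) (linear speed of brass_top above 0.55 m/s and contact force between the fingers and brass_top below 0.05 N).
It fails at once if another plate or a bystander is moved by more than 30 to 40 mm (distance of any of brass_mid, brass_low, alu_top, alu_low from where it was at the start of the episode above 0.03 m or distance of any of solvent, jar, spanner, driver from where it was at the start of the episode above 0.04 m).
It also fails if it takes over 51 s, if anything falls off the work surface, if the arm or the gripper's body presses on something with over 40 N, if the wrist force passes 120 N, or if a joint passes its speed limit or range.

### The arm

A 6-joint arm with a two-finger parallel gripper is mounted at the origin on the work surface. World frame = base frame: x ahead of the robot, y to its left, z up, the work surface at z = 0. Lengths are in mm, angles in rad, forces in N, time in s.
With the tool pointing down it reaches from about 350 to 950 mm from the base axis. Payload 17.4 kg.
Tool frame: the origin (TCP) lies at the very end of the fingers, on their centre line; the grasp point (between the pads) lies 19 mm behind it; z points along the fingers, y is the line along which they close (so a half turn about z gives the same grasp; the last joint's range is limited). The gripper opens to 93 mm and grips with 3 to 60 N. Pads are 15 mm wide; open, the fingers measure 128 mm over their backs; the gripper's body (75 mm by 188 mm) begins 65 mm behind the grasp point.
Start: joints at [-1.259, 0.116, 1.442, -0, 1.584, -0.038], TCP at [231.32, -634.132, 193.546] pointing down, gripper open.
Joint ranges: [-2.83, 2.83], [-0.83, 2.19], [0.07, 2.5], [-1.14, 4.28], [0.01, 3], [-2.97, 2.97]. Speed limits (rad/s): [1.89, 1.89, 2.22, 3.14, 3.14, 3.14].

### API

Orientations are given as a 3x3 rotation matrix whose columns are the frame's x, y, z axes.
In Python, from cell import readout, get_image, workorder gives the robot as it stands. The module is installed in compiled form; this text tells all that it offers.
- The arm moves only by the tool carry_out, never from a script. Its argument "targets" is a list of rows, each an object with "claw": the opening, from 0 (shut) to 1 (fully open); "offset": the shift along the tool's x, y, z in units of 40 mm (1.0 is 40 mm), a list of three; "angular": the turn, a rotation vector about the tool's x, y, z in units of 5 degrees (1.0 is 5 degrees), a list of three. A call has 1 to 8 rows; each row shifts and turns the commanded pose from where the row before left it, along the tool's axes as they then stand; what a row does not reach is not made up. A row lasts 1/8 s, in which the tool goes at most 62.5 mm and 10.7 degrees, less where a joint would pass 70% of its speed; a pose out of reach is approached as far as the arm can. A call is refused whole if a number of a shift passes 1 or a number of a turn 1, either way. A call with a gripper value outside its range is refused whole. The fingers move at their own pace and stop on an object; "squeeze" is the grip in N (left out, the last holds). Time passes only in rows, so rows that do not move let the fingers close. It gives the time, the measured TCP pose, the force, the opening and the grip force at its end, in the units of the state.
- readout.sense(): the state, without advancing time (a new reading comes with each control period).
- get_image(name): name is "scene" or "side" or "wrist"; returns a dict with "pixels" (480x640x3 uint8, red, green, blue), "fx", "fy", "cx", "cy" (pixels), "distortion" ([k1, k2, p1, p2, k3] as OpenCV has them; the pictures are not rectified), "position" and "rotation" of the camera in the world. Camera axes: x right, y up, looking along -z (the intrinsics and any distortion apply to the point x, -y, -z); pixel columns grow to the right and rows downward; lengths in mm; the calibration is good to about 2 mm. A picture is of the moment at which its call begins. There is no depth.
- workorder.job_done(): hands the job in; it is judged then, once.
The state is a dict: "time": time; "joint_pos": joint angles; "joint_vel": joint speeds; "effort": joint torques, N m; "tool_pos": TCP position; "ee_rot": TCP orientation; "force": force on the tool from outside, world axes, zero at the start; "torque": the same for the moment, N m; "opening": finger opening in mm; "gripper_force": force on a finger pad.
Only numpy, scipy, OpenCV 4.12 (cv2) and the standard library are available. Lean on these libraries where they do the work, as an engineer would, in place of code of your own. Each camera call takes 0.05 s, during which the arm holds its last target. There are 200 camera calls.

## Working session

There is one attempt and no reset: what is moved stays moved. The work goes in short steps, Python scripts to look and compute and a tool call to move; the robot and the scene stay as the last step left them, time stands still between calls to the robot, and variables do not carry over. Pictures are saved under pics/ and viewed, at most 10 in all, crops included, and the job is handed in when it is done.

Besides the shell and the picture viewer there is one more tool, called after "Emit:" by a JSON object that holds its "name" and its "arguments", one argument or row to a line. carry_out: Moves the arm, as the interface text tells. Its arguments: {"type":"object","properties":{"targets":{"type":"array","items":{"type":"object","properties":{"claw":{"type":"number"},"offset":{"type":"array","items":{"type":"number"}},"angular":{"type":"array","items":{"type":"number"}}}}},"squeeze":{"type":"number"}},"required":["targets"]}

```bash
mkdir -p pics
cat > h.py <<'E'
import numpy as np,cv2,pickle
from cell import readout,get_image,workorder
def grab(n,f=None):
    im=get_image(n); 
    if f: cv2.imwrite('pics/'+f,im['pixels'][:,:,::-1]); pickle.dump(im,open('pics/'+f+'.pkl','wb'))
    return im
def load(f): return pickle.load(open('pics/'+f+'.pkl','rb'))
def ray(im,uv):
    K=np.array([[im['fx'],0,im['cx']],[0,im['fy'],im['cy']],[0,0,1.]])
    p=cv2.undistortPoints(np.array(uv,float).reshape(-1,1,2),K,np.array(im['distortion'],float)).reshape(-1,2)
    d=np.c_[p[:,0],-p[:,1],-np.ones(len(p))]
    return np.array(im['position'],float),d@np.array(im['rotation'],float).T
def onz(im,uv,z):
    o,d=ray(im,uv); t=(z-o[2])/d[:,2]; return o+d*t[:,None]
def proj(im,P):
    K=np.array([[im['fx'],0,im['cx']],[0,im['fy'],im['cy']],[0,0,1.]])
    c=(np.atleast_2d(P)-im['position'])@np.array(im['rotation'],float); c=c*[1,-1,-1]
    return cv2.projectPoints(c,np.zeros(3),np.zeros(3),K,np.array(im['distortion'],float))[0].reshape(-1,2)
E
python3 - <<'E'
from h import *
a=grab('scene','scene0.png');b=grab('side','side0.png');c=grab('wrist','wrist0.png')
for i in (a,b,c): print(i['position'],np.round(i['rotation'],3).tolist(),i['fx'],i['distortion'])
s=readout.sense();print(s['time'],s['tool_pos'],np.round(s['ee_rot'],3).tolist(),s['opening'],s['force'])
E
```

```text
[ 911.51824972  852.94156231 1016.64749478] [[-0.891, -0.33, 0.311], [0.454, -0.633, 0.628], [-0.01, 0.701, 0.713]] 583.933487347003 [0.03381888 0.         0.         0.         0.        ]
[  408.17521214 -1376.69905706   934.5820344 ] [[0.998, 0.051, -0.041], [-0.061, 0.512, -0.857], [-0.023, 0.858, 0.514]] 573.6568796340006 [-0.16248729  0.          0.          0.          0.        ]
[ 299.57907608 -609.66432533  385.35214144] [[0.343, 0.905, 0.251], [-0.939, 0.331, 0.091], [-0.001, -0.267, 0.964]] 399.16469133753134 [0.00977739 0.         0.         0.         0.        ]
0.15 [ 231.27644141 -633.96417722  192.99943571] [[0.939, 0.343, -0.0], [0.343, -0.939, 0.001], [0.0, -0.001, -1.0]] 92.67408473528684 [-0.30125174 -0.43574236 -0.19017209]
```

View pics/scene0.png

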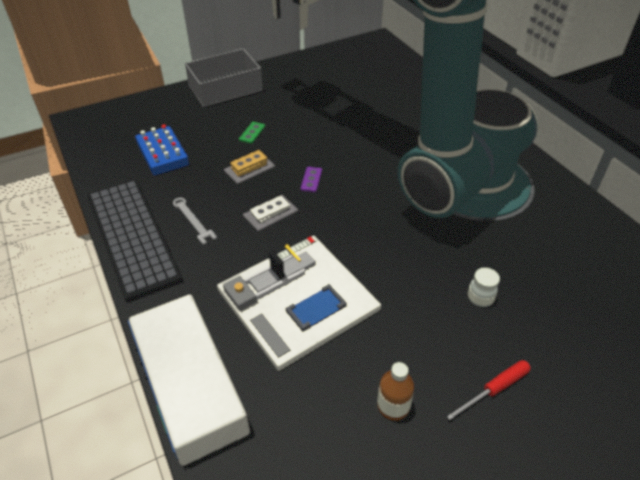

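View pics/side0.png

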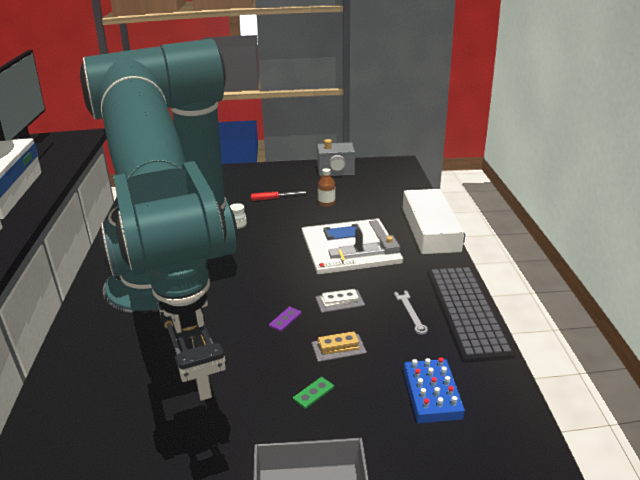

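The scene view shows the brass stack at (250,161), the pale stack at (270,208), a green plate at (252,131) and a purple one at (312,178). The station's blue nest is at (317,306), the handle at (277,263), the pointer at (292,253) and the red band at (311,240). In the side view the brass stack is at (338,343), pale (340,297), green (313,391), purple (285,318). The brass plate with three dark spots is the one to take.

```bash
cat > m.py <<'E'
from h import *
def mask(im,lo,hi,box):
    hsv=cv2.cvtColor(im['pixels'],cv2.COLOR_RGB2HSV); m=cv2.inRange(hsv,np.array(lo),np.array(hi))
    k=np.zeros_like(m);x0,y0,x1,y1=box;k[y0:y1,x0:x1]=m[y0:y1,x0:x1];return k
def big(m):
    c=max(cv2.findContours(m,cv2.RETR_EXTERNAL,cv2.CHAIN_APPROX_NONE)[0],key=cv2.contourArea);return c.reshape(-1,2)
def rect(im,c,z):
    p=onz(im,c,z)[:,:2].astype(np.float32); return cv2.minAreaRect(cv2.convexHull(p)),p
E
python3 - <<'E'
from m import *
S=load('scene0.png');D=load('side0.png')
for n,im,bb,bn,bp,br in (('scene',S,(220,140,285,185),(280,280,355,335),(283,240,305,265),(300,230,322,250)),('side',D,(305,325,375,365),(315,220,370,245),(335,243,348,266),(310,258,330,272))):
    c=big(mask(im,(10,90,110),(30,255,255),bb)); r,_=rect(im,c,30);print(n,'brass',r,len(c))
    c=big(mask(im,(100,120,50),(125,255,255),bn)); r,_=rect(im,c,26);print(n,'blue',r)
    y=big(mask(im,(22,120,120),(34,255,255),bp));print('ptr',y.min(0),y.max(0),onz(im,[y[np.argmin(y[:,0])],y[np.argmax(y[:,0])],y.mean(0)],38).round(1).tolist())
    m=mask(im,(0,120,80),(8,255,255),br)|mask(im,(172,120,80),(180,255,255),br);y=big(m);print('red',rect(im,y,23)[0],y.mean(0))
# station top corners
w=cv2.inRange(cv2.cvtColor(S['pixels'],cv2.COLOR_RGB2HSV),(0,0,140),(180,60,255));k=np.zeros_like(w);k[232:368,212:385]=w[232:368,212:385]
c=big(cv2.morphologyEx(k,cv2.MORPH_CLOSE,np.ones((5,5))));print('station',rect(S,c,20)[0])
a=cv2.resize(S['pixels'][110:230,200:340],None,fx=4,fy=4,interpolation=cv2.INTER_CUBIC)[:,:400]
b=cv2.resize(D['pixels'][315:375,295:395],None,fx=4,fy=4,interpolation=cv2.INTER_CUBIC)
o=np.zeros((480,800,3),np.uint8);o[:,:400]=a;o[:240,400:]=b
o[240:,400:]=cv2.resize(D['pixels'][215:275,300:400],None,fx=4,fy=4,interpolation=cv2.INTER_CUBIC)
cv2.imwrite('pics/crop.png',o[:,:,::-1])
E
```

```text
scene brass ((513.378173828125, -320.59515380859375), (104.13011169433594, 60.051124572753906), 11.030450820922852) 81
scene blue ((571.07470703125, 189.8553466796875), (94.91250610351562, 59.474613189697266), 7.882765769958496)
ptr [285 244] [299 260] [[559.4, 8.0, 38.0], [551.1, 64.0, 38.0], [554.9, 35.2, 38.0]]
red ((492.8294677734375, 5.298789024353027), (9.464945793151855, 20.09156036376953), 7.40447998046875) [310.         238.86666667]
side brass ((508.7151794433594, -344.805419921875), (94.94490814208984, 65.81779479980469), 8.594419479370117) 106
side blue ((574.5166625976562, 180.22703552246094), (91.7079086303711, 58.46593475341797), 6.896724224090576)
ptr [339 250] [343 259] [[549.3, 55.1, 38.0], [556.0, 5.2, 38.0], [552.7, 31.1, 38.0]]
red ((493.84246826171875, 7.83288049697876), (10.714024543762207, 8.69980239868164), 85.73326110839844) [321.33333333 264.11111111]
station ((591.55419921875, 136.8120880126953), (262.46466064453125, 253.1057586669922), 7.766583442687988)
```

View pics/crop.png

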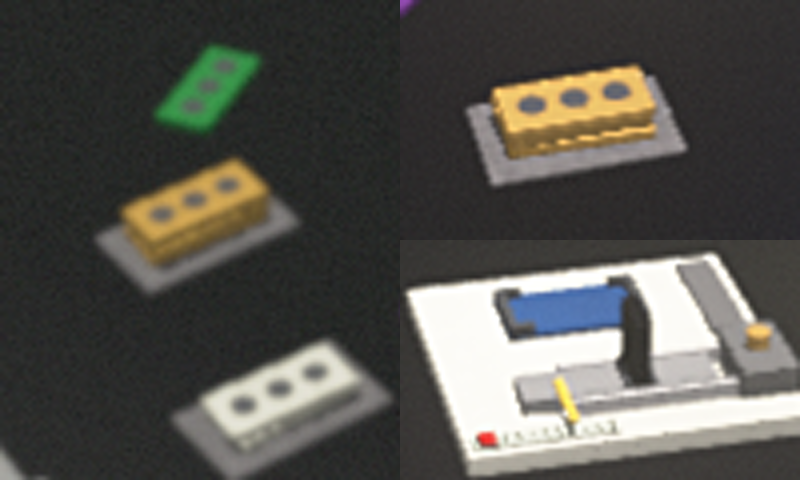

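The crop confirms the brass stack with three dark spots on its top plate. Next to it are the green plate and the pale stack, neither of them meant. The station's handle, pointer and red band are all visible at the far left end of the scale.

Run:
```python
from m import *
S=load('scene0.png');D=load('side0.png');P={}
for n,im,bb in (('scene',S,(225,145,275,180)),('side',D,(315,328,365,358))):
    c=big(mask(im,(10,90,90),(30,255,255),bb)); f=np.zeros((480,640),np.uint8);cv2.fillPoly(f,[cv2.convexHull(c)],255)
    f=cv2.erode(f,np.ones((3,3)))
    sat=cv2.cvtColor(im['pixels'],cv2.COLOR_RGB2HSV)[:,:,1]
    cs=[c for c in cv2.findContours(((sat<110)&(f>0)).astype(np.uint8),cv2.RETR_EXTERNAL,cv2.CHAIN_APPROX_NONE)[0] if len(c)>5]
    uv=np.array([c.reshape(-1,2).mean(0) for c in cs]);uv=uv[np.argsort(uv[:,0])];print(n,uv.round(1).tolist(),[len(c) for c in cs],onz(im,uv,30).round(1).tolist())
```

```text
scene [[240.0, 163.1], [248.2, 159.4], [256.3, 155.7]] [12, 11, 11] [[535.7, -325.1, 30.0], [510.2, -329.6, 30.0], [484.7, -333.9, 30.0]]
side [[327.7, 340.7], [338.0, 339.1], [348.6, 337.4]] [15, 16, 16] [[484.0, -336.4, 30.0], [508.9, -332.5, 30.0], [534.9, -328.7, 30.0]]
```

Emit:
{"name": "carry_out", "arguments": {
  "targets": [
    {"offset": [0.91, -0.47, 0], "claw": 0.85},
    {"offset": [0.91, -0.47, 0], "claw": 0.85},
    {"offset": [0.91, -0.47, 0], "claw": 0.85},
    {"offset": [0.91, -0.47, 0], "claw": 0.85},
    {"offset": [0.91, -0.47, 0], "claw": 0.85},
    {"offset": [0.91, -0.47, 0], "claw": 0.85},
    {"offset": [0.91, -0.47, 0], "claw": 0.85},
    {"offset": [0.91, -0.47, 0], "claw": 0.85}
  ],
  "squeeze": 25
}}

```text
$.targets[0]: bad value
```

Emit:
{"name": "carry_out", "arguments": {
  "targets": [
    {"offset": [0.91, -0.47, 0], "claw": 0.85},
    {"offset": [0.91, -0.47, 0], "claw": 0.85},
    {"angular": [0, 0, 0.73], "claw": 0.85},
    {"angular": [0, 0, 0.73], "claw": 0.85},
    {"angular": [0, 0, 0.73], "offset": [0, 0, 0.5], "claw": 0.85},
    {"offset": [0, 0, 0.5], "claw": 0.85},
    {"claw": 0.85}
  ]
}}

```text
$.targets[0]: bad value
```

Run:
```python
from m import *
im=grab('wrist','w1.png');s=readout.sense();R=s['ee_rot'];print(s['time'],s['tool_pos'],np.round(R,3).tolist(),s['opening'],s['force'])
print(proj(im,[[509.5,-331,30],[509.5,-331,22]]))
```

```text
0.2 [ 231.27295262 -634.01438538  193.11879099] [[0.939, 0.343, -0.0], [0.343, -0.939, 0.001], [0.0, -0.001, -1.0]] 93.0673323478863 [-0.27978863 -0.16766943 -0.55060983]
[[  27.84436387 -349.48162772]
 [  36.4923999  -335.49047578]]
```

View pics/w1.png

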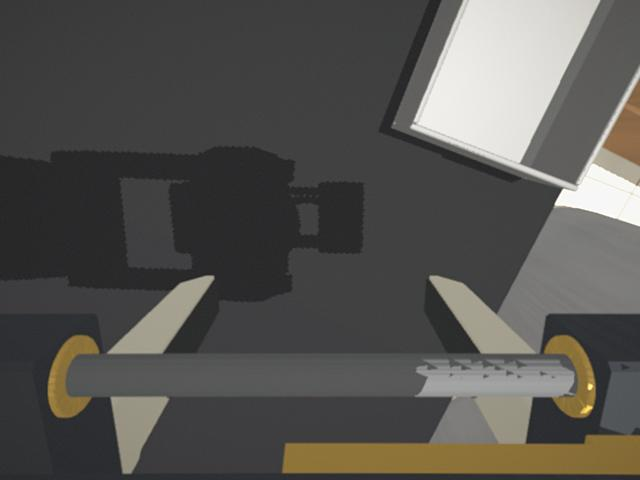

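The moves were refused because rows need every field. The picture shows only the bare bench, with the fingertips near (213,278) and (430,278). I'll resend with all fields.

Emit:
{"name": "carry_out", "arguments": {
  "targets": [
    {"offset": [0.91, -0.47, 0], "angular": [0, 0, 0], "claw": 0.85},
    {"offset": [0.91, -0.47, 0], "angular": [0, 0, 0], "claw": 0.85},
    {"offset": [0.91, -0.47, 0], "angular": [0, 0, 0], "claw": 0.85},
    {"offset": [0.91, -0.47, 0], "angular": [0, 0, 0], "claw": 0.85},
    {"offset": [0.91, -0.47, 0], "angular": [0, 0, 0], "claw": 0.85},
    {"offset": [0.91, -0.47, 0], "angular": [0, 0, 0], "claw": 0.85},
    {"offset": [0.91, -0.47, 0], "angular": [0, 0, 0], "claw": 0.85},
    {"offset": [0.91, -0.47, 0], "angular": [0, 0, 0], "claw": 0.85}
  ],
  "squeeze": 25
}}

```text
time: 1.2
tool_pos: [454.1, -391.9, 193.5]
ee_rot: [[0.939, 0.343, -0.0], [0.343, -0.939, 0.0], [-0.0, -0.0, -1.0]]
force: [0.1, -0.6, -0.1]
opening: 79.2
gripper_force: 0.0
```

Emit:
{"name": "carry_out", "arguments": {
  "targets": [
    {"offset": [0.91, -0.47, 0], "angular": [0, 0, 0], "claw": 0.85},
    {"offset": [0.91, -0.47, 0], "angular": [0, 0, 0], "claw": 0.85},
    {"offset": [0, 0, 0], "angular": [0, 0, 0.73], "claw": 0.85},
    {"offset": [0, 0, 0], "angular": [0, 0, 0.73], "claw": 0.85},
    {"angular": [0, 0, 0.73], "offset": [0, 0, 0.5], "claw": 0.85},
    {"offset": [0, 0, 0.5], "angular": [0, 0, 0], "claw": 0.85},
    {"offset": [0, 0, 0], "angular": [0, 0, 0], "claw": 0.85}
  ]
}}

```text
time: 2.08
tool_pos: [508.1, -332.3, 151.5]
ee_rot: [[0.987, 0.159, -0.002], [0.159, -0.987, 0.002], [-0.002, -0.002, -1.0]]
force: [-0.3, -0.5, 0.2]
opening: 79.1
gripper_force: 0.0
```

Run:
```python
from m import *
im=grab('wrist','w1.png');s=readout.sense();R=s['ee_rot'];print(s['time'],s['tool_pos'],np.round(R,3).tolist(),s['opening'],s['force'])
print(proj(im,[[509.5,-331,30],[509.5,-331,22]]))
```

```text
2.125 [ 508.53063063 -332.5944284   152.86248869] [[0.987, 0.159, -0.001], [0.159, -0.987, 0.001], [-0.001, -0.001, -1.0]] 78.84877091885053 [0.2436516  0.24126607 0.69802245]
[[319.07377876 215.00914552]
 [319.14077255 212.85161972]]
```

View pics/w1.png

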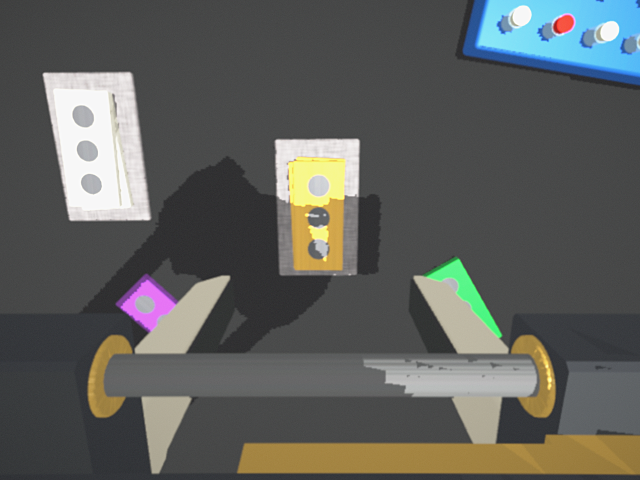

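The middle brass spot is at (318,217), within 2 px of its prediction, and the row of spots runs straight along the image column, so yaw is aligned. Descending.

Emit:
{"name": "carry_out", "arguments": {
  "targets": [
    {"offset": [0, 0, 0.7], "angular": [0, 0, 0], "claw": 0.8},
    {"offset": [0, 0, 0.8], "angular": [0, 0, 0], "claw": 0.8},
    {"offset": [0, 0, 0.8], "angular": [0, 0, 0], "claw": 0.75},
    {"offset": [0, 0, 0.5], "angular": [0, 0, 0], "claw": 0.7},
    {"offset": [0, 0, 0.25], "angular": [0, 0, 0], "claw": 0.7},
    {"offset": [0, 0, 0.1], "angular": [0, 0, 0], "claw": 0.7},
    {"offset": [0, 0, 0], "angular": [0, 0, 0], "claw": 0.7}
  ]
}}

```text
time: 3.0
tool_pos: [509.2, -333.0, 28.3]
ee_rot: [[0.987, 0.158, 0.001], [0.158, -0.987, -0.0], [0.001, 0.001, -1.0]]
force: [0.5, 0.3, -0.5]
opening: 64.8
gripper_force: 0.0
```

Run:
```python
from m import *
z=[]
for i in range(5):
    im=get_image('wrist');s=readout.sense();z.append(s['tool_pos'])
print(np.mean(z,0),np.std(z,0),s['force'],s['opening'])
```

```text
[ 509.17185004 -332.99169114   28.33425511] [0.05772167 0.05669749 0.13201559] [-0.21106793 -1.07264977 -0.30185087] 65.21417843804473
```

Emit:
{"name": "carry_out", "arguments": {
  "targets": [
    {"offset": [0, -0.03, 0.1], "angular": [0, 0, 0], "claw": 0.6},
    {"offset": [0, 0, 0], "angular": [0, 0, 0], "claw": 0.5},
    {"offset": [0, 0, 0], "angular": [0, 0, 0], "claw": 0.3},
    {"offset": [0, 0, 0], "angular": [0, 0, 0], "claw": 0.3},
    {"offset": [0, 0, 0], "angular": [0, 0, 0], "claw": 0.3},
    {"offset": [0, 0, 0], "angular": [0, 0, 0], "claw": 0.3}
  ]
}}

```text
time: 4.0
tool_pos: [508.7, -331.6, 23.6]
ee_rot: [[0.987, 0.158, 0.0], [0.158, -0.987, -0.0], [0.0, 0.0, -1.0]]
force: [-0.4, -0.5, -0.2]
opening: 27.9
gripper_force: 0.0
```

Emit:
{"name": "carry_out", "arguments": {
  "targets": [
    {"offset": [0, 0, -0.1], "angular": [0, 0, 0], "claw": 0.3},
    {"offset": [0, 0, -0.3], "angular": [0, 0, 0], "claw": 0.3},
    {"offset": [0, 0, -0.7], "angular": [0, 0, 0], "claw": 0.3},
    {"offset": [0, 0, -0.9], "angular": [0, 0, 0], "claw": 0.3},
    {"offset": [0, 0, -0.6], "angular": [0, 0, 0], "claw": 0.3},
    {"offset": [0, 0, 0], "angular": [0, 0, 0], "claw": 0.3}
  ]
}}

```text
time: 4.75
tool_pos: [509.5, -332.1, 130.4]
ee_rot: [[0.987, 0.158, 0.003], [0.158, -0.987, -0.002], [0.003, 0.003, -1.0]]
force: [1.8, 0.2, 0.4]
opening: 27.8
gripper_force: 0.0
```

Run:
```python
from m import *
im=grab('wrist','w2.png');D=grab('side','side1.png');s=readout.sense();print(s['tool_pos'],s['force'],s['opening'],s['gripper_force'])
o=np.hstack([cv2.resize(im['pixels'],(400,300)),cv2.resize(D['pixels'][200:410,200:480],(400,300),interpolation=cv2.INTER_CUBIC)])
cv2.imwrite('pics/c2.png',o[:,:,::-1])
```

```text
[ 508.56215076 -331.52018495  127.35523468] [ 0.62226966  0.08359012 -0.22876391] 27.740174631219052 0.0
```

View pics/c2.png

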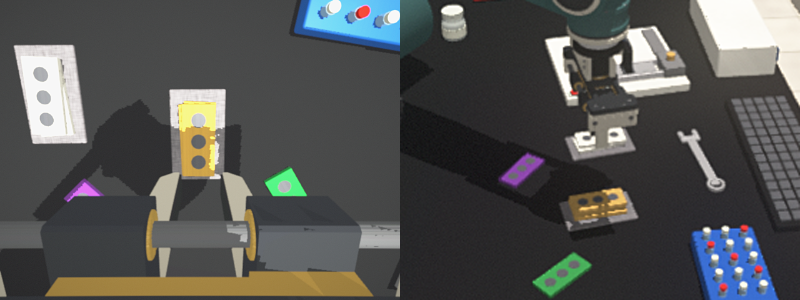

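Surprise: the fingers shut to 28 mm without touching anything. In the wrist view the brass stack is still in place at about (198,141), and the side view shows the gripper ahead of and above it. I'll check the reported TCP against the images.

Run:
```python
from m import *
W=load('w2.png');D=load('side1.png');W1=load('w1.png');D0=load('side0.png')
s=readout.sense();T=s['tool_pos'];R=np.array(s['ee_rot'])
print('side tcp',proj(D,T),'wrist tcp',proj(W,T), 'w cam in tool',(np.array(W['position'])-T)@R, (R.T@np.array(W['rotation'])).round(3).tolist())
print('spots side now vs before: ')
for im,bb in ((D0,(315,328,365,358)),(D,(315,325,370,360))):
    c=big(mask(im,(10,90,60),(30,255,255),bb)); f=np.zeros((480,640),np.uint8);cv2.fillPoly(f,[cv2.convexHull(c)],255);f=cv2.erode(f,np.ones((3,3)))
    sat=cv2.cvtColor(im['pixels'],cv2.COLOR_RGB2HSV)[:,:,1]
    print([c.reshape(-1,2).mean(0).round(1).tolist() for c in cv2.findContours(((sat<110)&(f>0)).astype(np.uint8),cv2.RETR_EXTERNAL,cv2.CHAIN_APPROX_NONE)[0] if len(c)>5])
print('wrist mid spot 317,226 ->',onz(W,[[317,226]],30), 'w1',onz(W1,[[318.5,217]],30))
print('proj 508.5,-331.5,{30,14,6}',proj(W,[[508.5,-331.5,30],[508.5,-331.5,127]]))
cv2.imwrite('pics/c3.png',np.hstack([cv2.resize(D['pixels'][250:370,290:390],None,fx=4,fy=4,interpolation=cv2.INTER_CUBIC),cv2.resize(W['pixels'][120:360,220:420],None,fx=2,fy=2)])[:,:,::-1])
```

```text
side tcp [[337.81861062 306.47826259]] wrist tcp [[318.06066876 269.9892844 ]] w cam in tool [  72.87404572    0.97073873 -195.70809926] [[0.001, 0.964, 0.265], [1.0, 0.0, -0.003], [-0.003, 0.265, -0.964]]
spots side now vs before: 
[[327.7, 340.7], [338.0, 339.1], [348.6, 337.4]]
[[327.7, 340.8], [338.2, 339.1], [348.5, 337.4]]
wrist mid spot 317,226 -> [[ 507.51582205 -330.43758785   30.        ]] w1 [[ 507.80197858 -330.8041659    30.        ]]
proj 508.5,-331.5,{30,14,6} [[318.59041534 224.96878384]
 [318.00683412 269.85575497]]
```

View pics/c3.png

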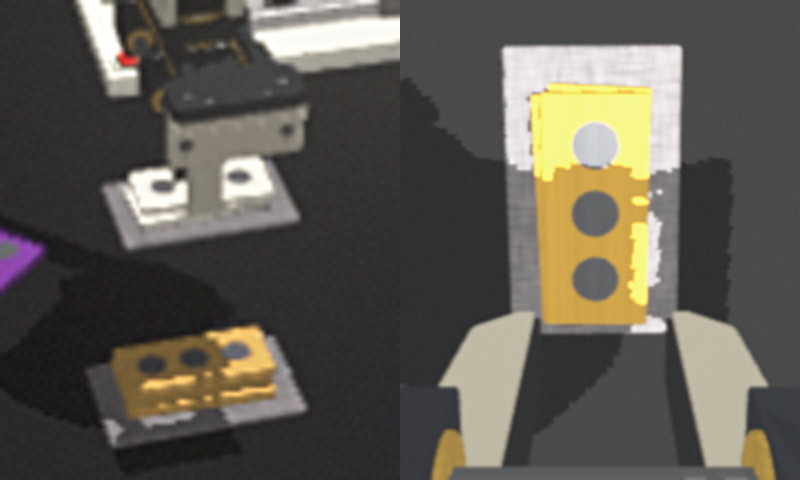

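The crop shows the fingertip in the side view at about (342,303), while the reported TCP projects to (338,306). In the wrist view the tips end at row 276, with a gap of about 72 px. The tips look nearer the camera than the TCP says, so I'll triangulate them.

Run:
```python
from m import *
W=load('w2.png');D=load('side1.png');D0=load('side0.png')
s=readout.sense();T=np.array(s['tool_pos']);R=np.array(s['ee_rot']);print(T,s['opening'])
for z in (127,137,147,157,167):
    p=onz(W,[[356,276],[290,276]],z); t=(p-T)@R
    print(z,t.round(1).tolist(),'side',proj(D,p).round(1).tolist())
T0=np.array([231.3,-634,193.1]);R0=np.array([[.939,.343,0],[.343,-.939,0],[0,0,-1]])
for up in (0,15,30):
    print(up,proj(D0,T0+np.array([[7.5,64,-up],[-7.5,64,-up],[7.5,-64,-up],[-7.5,-64,-up]])@R0.T).round(0).tolist())
cv2.imwrite('pics/c4.png',cv2.resize(D0['pixels'][340:420,150:250],None,fx=6,fy=6,interpolation=cv2.INTER_CUBIC)[:,:,::-1])
```

```text
[ 508.56215076 -331.52018495  127.35523468] 27.740174631219052
127 [[-3.5, 19.9, 0.4], [-3.5, -14.7, 0.4]] side [[338.5, 312.0], [334.8, 303.1]]
137 [[0.4, 18.9, -9.6], [0.4, -13.9, -9.6]] side [[340.1, 308.0], [336.5, 299.6]]
147 [[4.3, 18.0, -19.6], [4.3, -13.1, -19.6]] side [[341.7, 304.0], [338.2, 296.0]]
157 [[8.2, 17.0, -29.6], [8.2, -12.3, -29.6]] side [[343.2, 299.9], [339.9, 292.5]]
167 [[12.1, 16.0, -39.6], [12.1, -11.5, -39.6]] side [[344.8, 295.8], [341.7, 288.9]]
0 [[213.0, 411.0], [205.0, 414.0], [195.0, 364.0], [187.0, 366.0]]
15 [[212.0, 405.0], [204.0, 408.0], [194.0, 358.0], [186.0, 361.0]]
30 [[211.0, 399.0], [202.0, 402.0], [193.0, 352.0], [185.0, 355.0]]
```

View pics/c4.png

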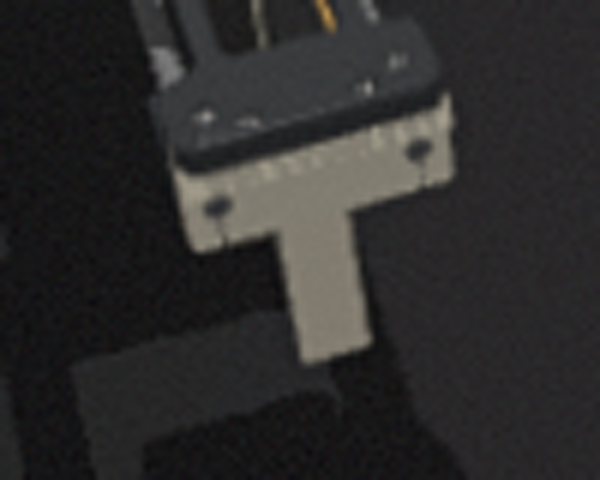

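The original side picture puts the finger's end corners at (212,397) and (200,400). Both views agree that the real fingertips sit about 30 mm above the reported TCP. I'll calibrate this by a gentle touch on the plate's top (z = 30), with the fingers 28 mm apart.

Emit:
{"name": "carry_out", "arguments": {
  "targets": [
    {"offset": [0, 0, 0.7], "angular": [0, 0, 0], "claw": 0.3},
    {"offset": [0, 0, 0.9], "angular": [0, 0, 0], "claw": 0.3},
    {"offset": [0, 0, 0.7], "angular": [0, 0, 0], "claw": 0.3},
    {"offset": [0, 0, 0.35], "angular": [0, 0, 0], "claw": 0.3},
    {"offset": [0, 0, 0.1], "angular": [0, 0, 0], "claw": 0.3},
    {"offset": [0, 0, 0], "angular": [0, 0, 0], "claw": 0.3},
    {"offset": [0, 0, 0], "angular": [0, 0, 0], "claw": 0.3}
  ]
}}

```text
time: 5.72
tool_pos: [509.1, -331.9, 18.6]
ee_rot: [[0.987, 0.158, 0.001], [0.158, -0.987, -0.001], [0.001, 0.001, -1.0]]
force: [-0.9, 0.0, -0.8]
opening: 27.8
gripper_force: 0.0
```

Emit:
{"name": "carry_out", "arguments": {
  "targets": [
    {"offset": [0, 0, 0.05], "angular": [0, 0, 0], "claw": 0.3},
    {"offset": [0, 0, 0.05], "angular": [0, 0, 0], "claw": 0.3},
    {"offset": [0, 0, 0.05], "angular": [0, 0, 0], "claw": 0.3}
  ]
}}

```text
time: 6.1
tool_pos: [508.6, -331.6, 11.4]
ee_rot: [[0.987, 0.158, 0.0], [0.158, -0.987, -0.0], [0.0, 0.0, -1.0]]
force: [1.1, -0.4, -0.1]
opening: 27.7
gripper_force: 0.0
```

Emit:
{"name": "carry_out", "arguments": {
  "targets": [
    {"offset": [0, 0, 0.05], "angular": [0, 0, 0], "claw": 0.3},
    {"offset": [0, 0, 0.05], "angular": [0, 0, 0], "claw": 0.3},
    {"offset": [0, 0, 0.05], "angular": [0, 0, 0], "claw": 0.3},
    {"offset": [0, 0, 0], "angular": [0, 0, 0], "claw": 0.3}
  ]
}}

```text
time: 6.6
tool_pos: [508.6, -331.6, 5.4]
ee_rot: [[0.987, 0.158, -0.0], [0.158, -0.987, 0.0], [-0.0, -0.0, -1.0]]
force: [-1.1, -0.6, -0.1]
opening: 27.8
gripper_force: 0.0
```

Emit:
{"name": "carry_out", "arguments": {
  "targets": [
    {"offset": [0, 0, 0.04], "angular": [0, 0, 0], "claw": 0.3},
    {"offset": [0, 0, 0.04], "angular": [0, 0, 0], "claw": 0.3},
    {"offset": [0, 0, 0], "angular": [0, 0, 0], "claw": 0.3}
  ]
}}

```text
time: 6.98
tool_pos: [508.9, -331.7, 5.0]
ee_rot: [[0.987, 0.158, 0.0], [0.158, -0.987, -0.0], [0.0, 0.0, -1.0]]
force: [-12.6, 9.2, 28.6]
opening: 28.3
gripper_force: 14.5
```

Contact at a reported z of about 5, so the true tip is 25 mm above the reported TCP. To put the tips at 24 mm I need a reported z of about -1. Lift, open, go down, grip.

Emit:
{"name": "carry_out", "arguments": {
  "targets": [
    {"offset": [0, 0, -0.15], "angular": [0, 0, 0], "claw": 0.3},
    {"offset": [0, 0, -0.15], "angular": [0, 0, 0], "claw": 0.7},
    {"offset": [0, 0, 0], "angular": [0, 0, 0], "claw": 0.7},
    {"offset": [0, 0, 0], "angular": [0, 0, 0], "claw": 0.7},
    {"offset": [0, 0, 0.13], "angular": [0, 0, 0], "claw": 0.7},
    {"offset": [0, 0, 0.13], "angular": [0, 0, 0], "claw": 0.7},
    {"offset": [0, 0, 0.11], "angular": [0, 0, 0], "claw": 0.7},
    {"offset": [0, 0, 0], "angular": [0, 0, 0], "claw": 0.7}
  ]
}}

```text
time: 7.98
tool_pos: [508.4, -331.4, -1.1]
ee_rot: [[0.987, 0.158, -0.001], [0.158, -0.987, 0.0], [-0.001, -0.001, -1.0]]
force: [0.8, -0.9, -0.0]
opening: 65.2
gripper_force: 0.0
```

Emit:
{"name": "carry_out", "arguments": {
  "targets": [
    {"offset": [0, 0, 0], "angular": [0, 0, 0], "claw": 0.5},
    {"offset": [0, 0, 0], "angular": [0, 0, 0], "claw": 0.3},
    {"offset": [0, 0, 0], "angular": [0, 0, 0], "claw": 0.2},
    {"offset": [0, 0, 0], "angular": [0, 0, 0], "claw": 0.2},
    {"offset": [0, 0, 0], "angular": [0, 0, 0], "claw": 0.2}
  ],
  "squeeze": 30
}}

```text
time: 8.6
tool_pos: [508.7, -331.5, -0.3]
ee_rot: [[0.987, 0.158, 0.0], [0.158, -0.987, 0.0], [0.0, -0.0, -1.0]]
force: [-0.7, 2.2, 2.9]
opening: 39.4
gripper_force: 30.0
```

Gripped at 39.4 mm. Lift to a reported z of about 100, then look.

Emit:
{"name": "carry_out", "arguments": {
  "targets": [
    {"offset": [0, 0, -0.1], "angular": [0, 0, 0], "claw": 0.2},
    {"offset": [0, 0, -0.3], "angular": [0, 0, 0], "claw": 0.2},
    {"offset": [0, 0, -0.6], "angular": [0, 0, 0], "claw": 0.2},
    {"offset": [0, 0, -0.8], "angular": [0, 0, 0], "claw": 0.2},
    {"offset": [0, 0, -0.5], "angular": [0, 0, 0], "claw": 0.2},
    {"offset": [0, 0, -0.2], "angular": [0, 0, 0], "claw": 0.2},
    {"offset": [0, 0, 0], "angular": [0, 0, 0], "claw": 0.2}
  ]
}}

```text
time: 9.48
tool_pos: [508.6, -331.6, 99.4]
ee_rot: [[0.987, 0.158, 0.0], [0.158, -0.987, -0.0], [0.0, 0.0, -1.0]]
force: [-0.1, 0.0, -2.1]
opening: 39.3
gripper_force: 30.0
```

Run:
```python
from m import *
W=grab('wrist','w3.png');D=grab('side','side2.png');S=grab('scene','scene2.png');s=readout.sense();print(s['time'],s['tool_pos'],s['force'],s['opening'],s['gripper_force'])
o=np.hstack([cv2.resize(W['pixels'],(400,300)),cv2.resize(D['pixels'][200:410,200:480],(400,300),interpolation=cv2.INTER_CUBIC)])
cv2.imwrite('pics/c5.png',o[:,:,::-1])
# nest: lips (dark) + blue extents in the station frame, both fixed views
yaw=np.radians(7.8);ex=np.array([np.cos(yaw),np.sin(yaw)]);ey=np.array([-ex[1],ex[0]])
for n,f,b in (('scene','scene0.png',(280,280,355,335)),('side','side0.png',(315,220,372,250))):
    im=load(f);m=mask(im,(100,120,40),(125,255,255),b);c=big(m);p=onz(im,c,26)[:,:2]
    u,v=p@ex,p@ey
    for q in (2,98): print(n,q,np.percentile(u,q).round(1),np.percentile(v,q).round(1))
    print('extent',u.min(),u.max(),v.min(),v.max(),'centre',((u.min()+u.max())/2*ex+(v.min()+v.max())/2*ey).round(1), 'centroid',p.mean(0).round(1),'area', onz(im,np.argwhere(m>0)[:,::-1],26).mean(0).round(1))
```

```text
9.625 [ 508.26740364 -331.29196323   98.28806868] [ 0.40457627 -0.65712321 -1.87874708] 39.259275354043936 29.999334812164307
scene 2 544.4 81.1
scene 98 638.7 140.2
extent 544.122827467645 639.0206350298234 80.84635505386593 140.3554968976746 centre [571.1 189.9] centroid [571.6 189.6] area [571.8 189.4  26. ]
side 2 548.9 71.9
side 98 637.8 129.5
extent 547.7648603427762 639.7499454206137 71.56763228794972 130.0760793207216 centre [574.6 180.5] centroid [572.2 182.1] area [572.4 181.4  26. ]
```

View pics/c5.png

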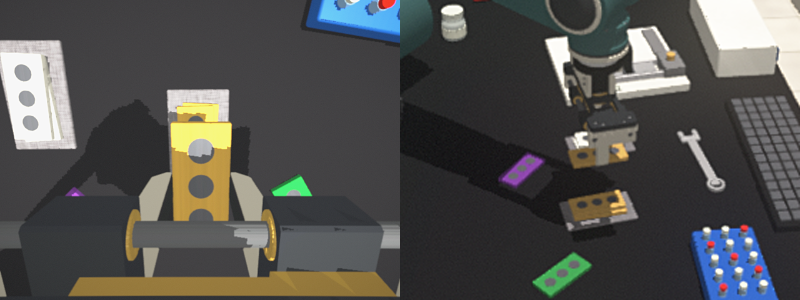

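Only the top plate is in the grip: the wrist view shows it between the fingers, and the second plate is still on the stack with its spot at about (197,118). I'll carry it to a point behind the nest from where the wrist camera can see the nest.

Emit:
{"name": "carry_out", "arguments": {
  "targets": [
    {"offset": [0, -0.4, -0.2], "angular": [0, 0, 0], "claw": 0.2},
    {"offset": [0.1, -0.8, -0.3], "angular": [0, 0, 0], "claw": 0.2},
    {"offset": [0.1, -1, 0], "angular": [0, 0, 0], "claw": 0.2},
    {"offset": [0.1, -1, 0], "angular": [0, 0, 0], "claw": 0.2},
    {"offset": [0.1, -1, 0], "angular": [0, 0, 0], "claw": 0.2},
    {"offset": [0.1, -1, 0], "angular": [0, 0, 0], "claw": 0.2},
    {"offset": [0.1, -1, 0], "angular": [0, 0, 0], "claw": 0.2},
    {"offset": [0.1, -1, 0], "angular": [0, 0, 0], "claw": 0.2}
  ]
}}

```text
time: 10.62
tool_pos: [490.1, -40.9, 119.7]
ee_rot: [[0.987, 0.158, 0.0], [0.158, -0.987, 0.0], [0.0, -0.0, -1.0]]
force: [0.8, -0.4, -2.4]
opening: 39.1
gripper_force: 30.0
```

Emit:
{"name": "carry_out", "arguments": {
  "targets": [
    {"offset": [0.1, -1, 0], "angular": [0, 0, 0], "claw": 0.2},
    {"offset": [0.1, -1, 0], "angular": [0, 0, 0], "claw": 0.2},
    {"offset": [0.1, -1, 0], "angular": [0, 0, 0], "claw": 0.2},
    {"offset": [0.1, -1, 0], "angular": [0, 0, 0], "claw": 0.2},
    {"offset": [0.1, -0.9, 0], "angular": [0, 0, 0], "claw": 0.2},
    {"offset": [0.1, -0.44, 0], "angular": [0, 0, 0.26], "claw": 0.2},
    {"offset": [0, 0, 0], "angular": [0, 0, 0], "claw": 0.2},
    {"offset": [0, 0, 0], "angular": [0, 0, 0], "claw": 0.2}
  ]
}}

```text
time: 11.62
tool_pos: [480.4, 171.6, 119.6]
ee_rot: [[0.991, 0.136, -0.0], [0.136, -0.991, -0.0], [-0.0, 0.0, -1.0]]
force: [-0.1, 0.1, -2.9]
opening: 39.4
gripper_force: 30.0
```

Run:
```python
from m import *
W=grab('wrist','w4.png');s=readout.sense();print(s['time'],s['tool_pos'],np.round(s['ee_rot'],3).tolist(),s['force'],s['opening'])
m=mask(W,(100,110,40),(125,255,255),(0,0,640,300));c=big(m);print(cv2.minAreaRect(c),cv2.contourArea(c))
print('world',rect(W,c,26)[0])
```

```text
11.675 [480.52889098 171.38648108 119.60181728] [[0.991, 0.136, 0.0], [0.136, -0.991, -0.0], [0.0, 0.0, -1.0]] [-0.61916308  0.79865786 -1.93406604] 39.20421657930717
((315.0, 89.5), (155.0, 96.0), 90.0) 13376.5
world ((571.4227294921875, 187.19590759277344), (98.58805084228516, 63.37586212158203), 7.845399379730225)
```

View pics/w4.png

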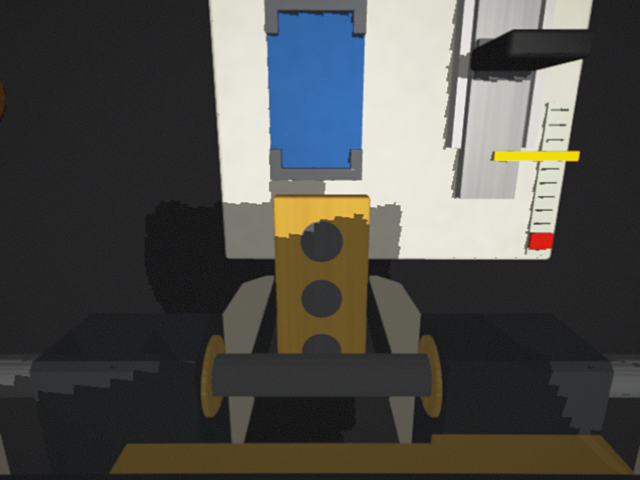

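The wrist view shows the blue nest floor at (315,90), measuring 98.6 x 63.4 mm as it should. The held plate has spots at (321,241) and (322,298), the pointer is at (536,156) and the red band at (541,241).

Run:
```python
from m import *
W=load('w4.png');im=W
T=np.array([480.5,171.4,119.6]);y=np.radians(7.85);ex=np.array([np.cos(y),np.sin(y),0]);ey=np.array([-ex[1],ex[0],0])
f=lambda p:np.c_[(p-T)@ex,(p-T)@ey].round(1).tolist()
print('plate spots, front corners rel TCP',f(onz(W,[[321,241],[322,298]],150.3)),f(onz(W,[[275,196],[370,196]],150.3)))
print('nest rel TCP',f(np.array([[571.4,187.2,0]])))
p=big(mask(W,(22,150,120),(34,255,255),(480,130,600,180)));P=rect(W,p,38)[0];print('ptr',P)
r=big(mask(W,(0,150,80),(6,255,255),(500,220,580,260))|mask(W,(174,150,80),(180,255,255),(500,220,580,260)));Rr=rect(W,r,23)[0];print('red',Rr)
d=np.array([*P[0],0])-np.array([*Rr[0],0]);print('pull',d@ex,d@ey)
h=np.array([*P[0],0])+60*ex+47*ey;print('handle',h, 'pred px',proj(W,[[h[0],h[1],90]]))
k=np.array([[0,0,0]])
```

```text
plate spots, front corners rel TCP [[24.8, -0.6], [-1.3, -1.0]] [[44.1, 18.3], [44.1, -20.6]]
nest rel TCP [[92.2, 3.2]]
ptr ((551.6315307617188, 34.35404586791992), (5.962428569793701, 57.49068832397461), 7.74920654296875)
red ((490.9653625488281, 5.1426472663879395), (11.768264770507812, 18.192405700683594), 7.851287841796875)
pull 64.08736338395016 20.65186743095767
handle [604.65000728  89.10841691   0.        ] pred px [[513.86522051  43.18931089]]
```

Emit:
{"name": "carry_out", "arguments": {
  "targets": [
    {"offset": [0.3, 0, 0], "angular": [0, 0, 0], "claw": 0.2},
    {"offset": [0.6, -0.05, 0], "angular": [0, 0, 0], "claw": 0.2},
    {"offset": [0.7, -0.05, 0], "angular": [0, 0, 0], "claw": 0.2},
    {"offset": [0.53, 0, 0], "angular": [0, 0, 0], "claw": 0.2},
    {"offset": [0.2, 0, 0.3], "angular": [0, 0, 0], "claw": 0.2},
    {"offset": [0, 0, 0.6], "angular": [0, 0, 0], "claw": 0.2},
    {"offset": [0, 0, 0.6], "angular": [0, 0, 0], "claw": 0.2},
    {"offset": [0, 0, 0.3], "angular": [0, 0, 0], "claw": 0.2}
  ]
}}

```text
time: 12.68
tool_pos: [571.7, 188.0, 45.4]
ee_rot: [[0.991, 0.135, -0.002], [0.135, -0.991, -0.001], [-0.002, 0.0, -1.0]]
force: [-0.3, -0.7, -1.6]
opening: 39.4
gripper_force: 30.0
```

Emit:
{"name": "carry_out", "arguments": {
  "targets": [
    {"offset": [0, 0, 0.3], "angular": [0, 0, 0], "claw": 0.2},
    {"offset": [0, 0, 0.3], "angular": [0, 0, 0], "claw": 0.2},
    {"offset": [0, 0, 0.15], "angular": [0, 0, 0], "claw": 0.2},
    {"offset": [0, 0, 0], "angular": [0, 0, 0], "claw": 0.2},
    {"offset": [0, 0, 0], "angular": [0, 0, 0], "claw": 0.2}
  ]
}}

```text
time: 13.3
tool_pos: [572.8, 188.6, 18.1]
ee_rot: [[0.991, 0.136, 0.001], [0.136, -0.991, 0.0], [0.001, -0.0, -1.0]]
force: [-1.2, -0.6, -1.3]
opening: 39.5
gripper_force: 30.0
```

Run:
```python
from m import *
D=grab('side','side3.png');S=grab('scene','scene3.png');W=grab('wrist','w5.png');s=readout.sense();print(s['time'],s['tool_pos'],s['force'])
T=np.array(s['tool_pos']);y=np.radians(7.85);ex=np.array([np.cos(y),np.sin(y),0]);ey=np.array([-ex[1],ex[0],0]);n=np.array([571.4,187.2,0]);print('tcp rel nest',(T-n)@ex,(T-n)@ey)
o=np.hstack([cv2.resize(W['pixels'],(400,300)),cv2.resize(S['pixels'][210:375,205:425],(400,300),interpolation=cv2.INTER_CUBIC)])
cv2.imwrite('pics/c6.png',o[:,:,::-1])
```

```text
13.45 [572.73194589 188.60401947  17.96436092] [-0.6457781   0.19415694 -1.84456062]
tcp rel nest 1.5112254020344595 1.2089451212995208
```

View pics/c6.png

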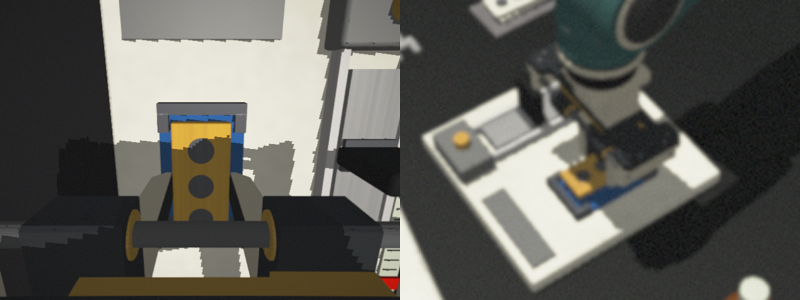

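The wrist view shows the plate centred between the lips, with the front wall at (202,108) and the plate front at (201,122). That makes one view over the limit of 10, so I'll go on by numbers only. Lowering slowly.

Emit:
{"name": "carry_out", "arguments": {
  "targets": [
    {"offset": [0, 0, 0.12], "angular": [0, 0, 0], "claw": 0.2},
    {"offset": [0, 0, 0.12], "angular": [0, 0, 0], "claw": 0.2},
    {"offset": [0, 0, 0.05], "angular": [0, 0, 0], "claw": 0.2},
    {"offset": [0, 0, 0], "angular": [0, 0, 0], "claw": 0.2}
  ]
}}

```text
time: 13.95
tool_pos: [572.4, 188.5, 5.7]
ee_rot: [[0.991, 0.136, -0.0], [0.136, -0.991, -0.0], [-0.0, 0.0, -1.0]]
force: [0.7, 0.7, -2.1]
opening: 39.3
gripper_force: 30.0
```

Emit:
{"name": "carry_out", "arguments": {
  "targets": [
    {"offset": [0, 0, 0.04], "angular": [0, 0, 0], "claw": 0.2},
    {"offset": [0, 0, 0], "angular": [0, 0, 0], "claw": 0.2}
  ]
}}

```text
time: 14.2
tool_pos: [572.5, 188.5, 4.3]
ee_rot: [[0.991, 0.136, -0.0], [0.136, -0.991, -0.0], [-0.0, -0.0, -1.0]]
force: [0.5, 0.5, -1.8]
opening: 39.3
gripper_force: 30.0
```

Emit:
{"name": "carry_out", "arguments": {
  "targets": [
    {"offset": [0, 0, 0.025], "angular": [0, 0, 0], "claw": 0.2},
    {"offset": [0, 0, 0], "angular": [0, 0, 0], "claw": 0.2}
  ]
}}

```text
time: 14.45
tool_pos: [572.6, 188.6, 3.7]
ee_rot: [[0.991, 0.136, 0.0], [0.136, -0.991, 0.0], [0.0, -0.0, -1.0]]
force: [-1.3, -0.7, 2.1]
opening: 39.0
gripper_force: 30.0
```

The plate is on the floor, since the force has turned from -2 to +2 N. Release, open, and rise.

Emit:
{"name": "carry_out", "arguments": {
  "targets": [
    {"offset": [0, 0, 0], "angular": [0, 0, 0], "claw": 0.5},
    {"offset": [0, 0, 0], "angular": [0, 0, 0], "claw": 0.62},
    {"offset": [0, 0, 0], "angular": [0, 0, 0], "claw": 0.62},
    {"offset": [0, 0, -0.3], "angular": [0, 0, 0], "claw": 0.62},
    {"offset": [0, 0, -0.8], "angular": [0, 0, 0], "claw": 0.62},
    {"offset": [0, 0, -0.9], "angular": [0, 0, 0], "claw": 0.62},
    {"offset": [0, 0, -0.9], "angular": [0, 0, 0], "claw": 0.62},
    {"offset": [0, 0, -0.3], "angular": [0, 0, 0], "claw": 0.62}
  ]
}}

```text
time: 15.45
tool_pos: [573.4, 188.8, 134.4]
ee_rot: [[0.991, 0.136, 0.004], [0.136, -0.991, 0.001], [0.004, -0.001, -1.0]]
force: [0.4, 0.5, -0.3]
opening: 57.5
gripper_force: 0.0
```

Emit:
{"name": "carry_out", "arguments": {
  "targets": [
    {"offset": [-0.6, 0, 0], "angular": [0, 0, 0], "claw": 0.62},
    {"offset": [-0.9, 0, 0], "angular": [0, 0, 0], "claw": 0.62},
    {"offset": [-0.7, 0.2, 0], "angular": [0, 0, 0], "claw": 0.62},
    {"offset": [-0.3, 0.3, 0], "angular": [0, 0, 0], "claw": 0.62},
    {"offset": [0, 0, 0], "angular": [0, 0, 0], "claw": 0.62}
  ]
}}

```text
time: 16.08
tool_pos: [476.3, 154.5, 131.5]
ee_rot: [[0.991, 0.135, 0.001], [0.135, -0.991, 0.0], [0.001, 0.0, -1.0]]
force: [-0.1, 0.2, -0.4]
opening: 57.6
gripper_force: 0.0
```

Run:
```python
from m import *
W=grab('wrist','w6.png');s=readout.sense();print(s['time'],s['tool_pos'],s['force'])
y=np.radians(7.85);ex=np.array([np.cos(y),np.sin(y)]);ey=np.array([-ex[1],ex[0]]);n=np.array([571.4,187.2])
print('nest px',proj(W,[[571.4,187.2,34]]))
f=lambda c:((np.array(c)-n)@ex,(np.array(c)-n)@ey)
c=big(mask(W,(12,110,60),(32,255,255),(200,0,420,260)));r=rect(W,c,34)[0];print('plate',r,f(r[0]))
p=big(mask(W,(22,150,120),(34,255,255),(440,100,640,300)));P=rect(W,p,38)[0];print('ptr',P,f(P[0]))
# handle top: very dark pixels on right
m=mask(W,(0,0,0),(180,255,45),(430,0,640,200))
for q in sorted([c.reshape(-1,2) for c in cv2.findContours(m,cv2.RETR_EXTERNAL,cv2.CHAIN_APPROX_NONE)[0]],key=lambda c:-cv2.contourArea(c))[:3]:
    r=rect(W,q,90)[0];print('dark',q.min(0),q.max(0),r,f(r[0]))
print(proj(W,[[*(n+20*ex-107*ey),90]]))
```

```text
16.125 [476.70903744 154.85440891 131.45751143] [-0.14821045 -0.46111934  1.10665186]
nest px [[291.14445328  84.06517501]]
plate ((571.87060546875, 187.8766632080078), (89.1103286743164, 39.34392166137695), 7.796904563903809) (np.float64(0.5586141748002089), np.float64(0.6060468694755792))
ptr ((551.4454345703125, 34.45087432861328), (6.809624671936035, 57.144012451171875), 7.640085697174072) (np.float64(-40.63006435314523), np.float64(-148.5923212872053))
dark [530   0] [639 199] ((578.5872802734375, 10.849803924560547), (105.10758209228516, 64.16842651367188), 8.026336669921875) (np.float64(-16.96600091861064), np.float64(-175.67926305174606))
dark [440  21] [548  63] ((602.139892578125, 77.83480834960938), (20.39539909362793, 56.72317123413086), 9.183990478515625) (np.float64(15.514719896461937), np.float64(-112.53879156528944))
[[483.87176221  33.30449779]]
```

The plate lies in the nest within 1 mm of centre, at 7.80° against the nest's 7.85°, and it measures 89 x 39 at its top height. Next I'll locate the handle's top face.

Run:
```python
from m import *
W=load('w6.png')
y=np.radians(7.85);ex=np.array([np.cos(y),np.sin(y)]);ey=np.array([-ex[1],ex[0]]);n=np.array([571.4,187.2])
f=lambda p:np.c_[(p[:,:2]-n)@ex,(p[:,:2]-n)@ey].round(1).tolist()
g=cv2.cvtColor(W['pixels'],cv2.COLOR_RGB2GRAY)
for r in range(16,72,4): print(r,g[r,436:560:4].tolist())
m=mask(W,(0,0,0),(180,255,45),(440,15,560,70));c=big(m);q=cv2.approxPolyDP(c,3,True).reshape(-1,2);print(q.tolist());print('z90',f(onz(W,q,90)));print('z34',f(onz(W,q,34)))
print('cam',f(np.array([W['position']])),W['position'])
```

```text
16 [227, 228, 67, 203, 200, 200, 203, 196, 195, 188, 192, 193, 191, 188, 184, 181, 183, 155, 110, 216, 215, 215, 215, 214, 213, 216, 215, 216, 214, 213, 37]
20 [228, 213, 80, 203, 202, 202, 204, 195, 199, 182, 161, 159, 156, 155, 148, 146, 147, 99, 110, 171, 169, 167, 165, 163, 161, 162, 162, 159, 218, 208, 32]
24 [229, 190, 94, 205, 203, 203, 204, 195, 65, 39, 53, 48, 50, 48, 48, 46, 44, 45, 42, 41, 39, 40, 39, 38, 39, 35, 32, 33, 24, 199, 27]
28 [229, 162, 116, 207, 201, 204, 167, 27, 22, 46, 60, 61, 58, 55, 56, 57, 55, 55, 52, 51, 49, 48, 48, 46, 44, 43, 44, 38, 31, 170, 31]
32 [230, 147, 120, 111, 116, 72, 18, 16, 29, 50, 62, 60, 60, 56, 59, 56, 56, 55, 55, 52, 51, 52, 49, 48, 47, 46, 46, 44, 45, 120, 34]
36 [231, 124, 78, 83, 17, 23, 20, 26, 29, 52, 64, 63, 62, 61, 59, 59, 56, 57, 54, 51, 54, 54, 52, 49, 49, 46, 49, 46, 101, 85, 35]
40 [231, 92, 47, 18, 24, 22, 23, 17, 25, 60, 63, 66, 61, 60, 59, 61, 58, 56, 58, 56, 56, 52, 53, 53, 52, 48, 47, 50, 131, 38, 35]
44 [205, 63, 19, 18, 25, 17, 22, 18, 29, 48, 50, 51, 46, 42, 43, 41, 42, 42, 44, 40, 40, 29, 37, 39, 41, 37, 39, 35, 219
[... 458 characters left out ...]
, 22, 22, 24, 18, 23, 21, 45, 167, 224, 222, 220, 220, 220, 220, 221, 221, 221, 115, 32, 38]
64 [108, 68, 51, 49, 49, 47, 48, 50, 47, 49, 49, 50, 49, 48, 48, 46, 89, 218, 222, 221, 220, 220, 221, 221, 220, 222, 222, 223, 84, 34, 35]
68 [104, 67, 46, 49, 51, 48, 88, 56, 56, 47, 47, 48, 88, 60, 57, 104, 85, 226, 222, 222, 220, 221, 221, 221, 222, 223, 221, 222, 46, 34, 32]
[[548, 23], [473, 22], [441, 43], [440, 60], [502, 61], [544, 46]]
z90 [[24.7, -140.2], [25.4, -100.7], [15.4, -84.6], [7.0, -84.8], [6.4, -118.3], [13.7, -139.8]]
z34 [[36.9, -168.9], [37.8, -119.9], [25.3, -100.0], [14.9, -100.2], [14.1, -141.7], [23.2, -168.4]]
cam [[-26.2, -20.3]] [548.26887294 163.48158607 323.93793777]
```

The handle's top face spans columns 470-548 and rows 23-45. Its centre is 19.4 mm ahead of and 119.5 mm beside the nest, at about world (607,71.5), and its x agrees with the pointer + 60 mm. Move above it and turn 90°.

Emit:
{"name": "carry_out", "arguments": {
  "targets": [
    {"offset": [0.4, 0.35, 0], "angular": [0, 0, 0], "claw": 0.6},
    {"offset": [0.74, 0.63, 0], "angular": [0, 0, 0], "claw": 0.6},
    {"offset": [0.74, 0.63, 0], "angular": [0, 0, 0], "claw": 0.6},
    {"offset": [0.7, 0.6, 0], "angular": [0, 0, 0], "claw": 0.6},
    {"offset": [0.36, 0.3, 0], "angular": [0, 0, 0], "claw": 0.6},
    {"offset": [0, 0, 0], "angular": [0, 0, -1], "claw": 0.6},
    {"offset": [0, 0, 0], "angular": [0, 0, -1], "claw": 0.6},
    {"offset": [0, 0, 0], "angular": [0, 0, -1], "claw": 0.6}
  ]
}}

```text
time: 17.12
tool_pos: [606.8, 71.5, 130.9]
ee_rot: [[0.921, 0.39, -0.001], [0.39, -0.921, 0.0], [-0.001, -0.0, -1.0]]
force: [-1.3, 0.2, 0.9]
opening: 55.8
gripper_force: 0.0
```

Emit:
{"name": "carry_out", "arguments": {
  "targets": [
    {"offset": [0, 0, 0], "angular": [0, 0, -1], "claw": 0.6},
    {"offset": [0, 0, 0], "angular": [0, 0, -1], "claw": 0.6},
    {"offset": [0, 0, 0], "angular": [0, 0, -1], "claw": 0.6},
    {"offset": [0, 0, 0], "angular": [0, 0, -1], "claw": 0.6},
    {"offset": [0, 0, 0], "angular": [0, 0, -1], "claw": 0.6},
    {"offset": [0, 0, 0], "angular": [0, 0, -1], "claw": 0.6},
    {"offset": [0, 0, 0], "angular": [0, 0, -1], "claw": 0.6},
    {"offset": [0, 0, 0], "angular": [0, 0, -1], "claw": 0.6}
  ]
}}

```text
time: 18.12
tool_pos: [606.8, 71.6, 131.0]
ee_rot: [[0.455, 0.891, -0.0], [0.891, -0.455, 0.0], [-0.0, -0.0, -1.0]]
force: [0.0, -0.7, 0.0]
opening: 55.8
gripper_force: 0.0
```

Emit:
{"name": "carry_out", "arguments": {
  "targets": [
    {"offset": [0, 0, 0], "angular": [0, 0, -1], "claw": 0.6},
    {"offset": [0, 0, 0], "angular": [0, 0, -1], "claw": 0.6},
    {"offset": [0, 0, 0], "angular": [0, 0, -1], "claw": 0.6},
    {"offset": [0, 0, 0], "angular": [0, 0, -1], "claw": 0.6},
    {"offset": [0, 0, 0], "angular": [0, 0, -1], "claw": 0.6},
    {"offset": [0, 0, 0], "angular": [0, 0, -1], "claw": 0.6},
    {"offset": [0, 0, 0], "angular": [0, 0, -1], "claw": 0.6},
    {"offset": [0, 0, 0], "angular": [0, 0, 0], "claw": 0.6}
  ]
}}

```text
time: 19.12
tool_pos: [606.7, 71.6, 131.0]
ee_rot: [[-0.135, 0.991, -0.0], [0.991, 0.135, -0.0], [0.0, -0.0, -1.0]]
force: [-0.9, -0.0, 0.3]
opening: 55.9
gripper_force: 0.0
```

Run:
```python
from m import *
W=grab('wrist','w7.png');s=readout.sense();T=np.array(s['tool_pos']);R=np.array(s['ee_rot']);print(s['time'],T,R.round(3).tolist(),s['joint_pos'])
print('yaw',np.degrees(np.arctan2(R[1,0],R[0,0])))
print('handle offset in tool units',(np.array([606.9,71.5,90])-T)@R/40, proj(W,[[606.9,71.5,90]]))
m=mask(W,(0,0,0),(180,255,75),(230,100,420,300))
for q in sorted([c.reshape(-1,2) for c in cv2.findContours(m,cv2.RETR_EXTERNAL,cv2.CHAIN_APPROX_NONE)[0]],key=lambda c:-cv2.contourArea(c))[:3]: print(q.min(0),q.max(0),cv2.contourArea(q))
g=cv2.cvtColor(W['pixels'],cv2.COLOR_RGB2GRAY)
for r in range(180,300,10): print(r,g[r,240:400:6].tolist())
```

```text
19.175 [606.59506669  71.59238981 131.09534877] [[-0.134, 0.991, -0.0], [0.991, 0.134, 0.0], [0.0, -0.0, -1.0]] [ 7.57003976e-02  7.61586482e-04  1.66318968e+00  3.59238701e-05
  1.47799726e+00 -5.84774264e-02]
yaw 97.68763134694389
handle offset in tool units [-0.00336683  0.00760868  1.02738091] [[323.99317754 248.04151591]]
[308 199] [340 280] 2110.5
[247 280] [396 299] 935.5
[230 100] [245 103] 44.0
180 [122, 123, 122, 120, 122, 121, 122, 122, 123, 122, 123, 122, 124, 122, 123, 120, 119, 120, 121, 120, 119, 120, 228, 146, 118, 118, 117]
190 [122, 121, 108, 107, 108, 106, 107, 107, 107, 108, 108, 106, 106, 105, 108, 107, 106, 104, 104, 105, 103, 102, 103, 216, 102, 101, 101]
200 [76, 76, 76, 75, 76, 75, 75, 77, 76, 77, 76, 75, 75, 30, 19, 32, 74, 77, 74, 73, 75, 78, 78, 75, 77, 78, 78]
210 [83, 85, 83, 85, 84, 83, 85, 84, 84, 84, 86, 85, 50, 23, 26, 17, 52, 86, 84, 86, 87, 85, 86, 83, 84, 85, 85]
220 [83, 86, 85, 85, 86, 85, 84, 84, 86, 84, 86, 84, 45, 27, 26, 31, 41, 83, 84, 85, 84, 83, 84, 84, 85, 84, 86]
230 [105, 101, 84, 84, 85, 85, 85, 87, 86, 84, 87, 85, 46, 25, 26, 22, 41, 87, 87, 87, 87, 87, 87, 221, 218, 217, 221]
240 [104, 103, 82, 85, 84, 82, 84, 83, 83, 84, 81, 81, 50, 25, 28, 24, 44, 214, 210, 210, 209, 209, 207, 205, 206, 203, 203]
250 [154, 100, 89, 85, 84, 86, 83, 83, 84, 83, 86, 191, 88, 25, 28, 24, 100, 213, 212, 213, 214, 210, 211, 209, 209, 208, 207]
260 [225, 208, 229, 226, 226, 228, 229, 229, 230, 231, 231, 231, 229, 23, 28, 26, 213, 232, 232, 231, 231, 230, 230, 230, 229, 229, 227]
270 [163, 208, 109, 122, 160, 159, 124, 158, 156, 229, 230, 231, 226, 23, 24, 21, 207, 230, 229, 229, 229, 230, 229, 229, 230, 230, 231]
280 [91, 95, 95, 101, 232, 230, 231, 231, 232, 227, 230, 231, 233, 23, 21, 22, 232, 231, 231, 229, 230, 230, 228, 227, 142, 97, 96]
290 [97, 94, 29, 84, 232, 233, 234, 233, 232, 234, 232, 233, 233, 234, 231, 231, 231, 232, 231, 231, 231, 231, 232, 230, 118, 23, 95]
```

The handle appears at columns 308-340, centred on the predicted 324. Descend to a reported z of about 30 (tips at 55) and close.

Emit:
{"name": "carry_out", "arguments": {
  "targets": [
    {"offset": [0, 0, 0.4], "angular": [0, 0, 0], "claw": 0.6},
    {"offset": [0, 0, 0.5], "angular": [0, 0, 0], "claw": 0.6},
    {"offset": [0, 0, 0.5], "angular": [0, 0, 0], "claw": 0.6},
    {"offset": [0, 0, 0.5], "angular": [0, 0, 0], "claw": 0.6},
    {"offset": [0, 0, 0.4], "angular": [0, 0, 0], "claw": 0.5},
    {"offset": [0, 0, 0.2], "angular": [0, 0, 0], "claw": 0.4},
    {"offset": [0, 0, 0], "angular": [0, 0, 0], "claw": 0.3}
  ]
}}

```text
time: 20.05
tool_pos: [606.2, 71.6, 30.9]
ee_rot: [[-0.136, 0.991, -0.001], [0.991, 0.136, -0.0], [0.0, -0.001, -1.0]]
force: [-0.0, 0.3, -0.1]
opening: 32.0
gripper_force: 0.0
```

Emit:
{"name": "carry_out", "arguments": {
  "targets": [
    {"offset": [0, 0, 0], "angular": [0, 0, 0], "claw": 0.2},
    {"offset": [0, 0, 0], "angular": [0, 0, 0], "claw": 0},
    {"offset": [0, 0, 0], "angular": [0, 0, 0], "claw": 0},
    {"offset": [0, 0, 0], "angular": [0, 0, 0], "claw": 0},
    {"offset": [0, 0, 0], "angular": [0, 0, 0], "claw": 0}
  ],
  "squeeze": 45
}}

```text
time: 20.68
tool_pos: [606.9, 71.7, 32.2]
ee_rot: [[-0.136, 0.991, 0.002], [0.991, 0.136, 0.0], [-0.0, 0.002, -1.0]]
force: [4.8, 0.4, 6.4]
opening: 13.6
gripper_force: 45.0
```

Handle gripped at 13.6 mm. Pull about 60 mm, then measure the pointer.

Emit:
{"name": "carry_out", "arguments": {
  "targets": [
    {"offset": [0, -0.1, 0], "angular": [0, 0, 0], "claw": 0},
    {"offset": [0, -0.25, 0], "angular": [0, 0, 0], "claw": 0},
    {"offset": [0, -0.3, 0], "angular": [0, 0, 0], "claw": 0},
    {"offset": [0, -0.35, 0], "angular": [0, 0, 0], "claw": 0},
    {"offset": [0, -0.3, 0], "angular": [0, 0, 0], "claw": 0},
    {"offset": [0, -0.2, 0], "angular": [0, 0, 0], "claw": 0},
    {"offset": [0, 0, 0], "angular": [0, 0, 0], "claw": 0},
    {"offset": [0, 0, 0], "angular": [0, 0, 0], "claw": 0}
  ]
}}

```text
time: 21.68
tool_pos: [547.9, 63.7, 32.1]
ee_rot: [[-0.136, 0.991, 0.003], [0.991, 0.136, 0.0], [0.0, 0.003, -1.0]]
force: [10.1, 2.1, 2.4]
opening: 13.8
gripper_force: 45.0
```

```bash
cat > p.py <<'E'
from m import *
W=grab('wrist','wp.png');D=grab('side','sp.png');S=grab('scene','cp.png');s=readout.sense();print(s['time'],s['tool_pos'],s['force'],s['opening'],s['gripper_force'])
y=np.radians(7.85);ex=np.array([np.cos(y),np.sin(y)]);ey=np.array([-ex[1],ex[0]]);n=np.array([571.4,187.2])
f=lambda c:((np.array(c)-n)@ex,(np.array(c)-n)@ey)
print('tcp',f(s['tool_pos'][:2]),'band u expected',f([490.97,5.14]))
for k,im in (('wrist',W),('side',D),('scene',S)):
    e=[491,8]
    px=proj(im,[[*e,38]])[0].astype(int);r=90 if k=='wrist' else 18
    b=(max(px[0]-r,0),max(px[1]-r,0),min(px[0]+r,640),min(px[1]+r,480))
    for nm,m,z in (('ptr',mask(im,(20,110,100),(36,255,255),b),38),('red',mask(im,(0,130,60),(8,255,255),b)|mask(im,(172,130,60),(180,255,255),b),23)):
        try: c=big(m);q=rect(im,c,z)[0];print(k,nm,np.round(q[1],1),np.round(f(q[0]),1),np.round(f(onz(im,[c.mean(0)],z)[0,:2]),1))
        except Exception as ex_: print(k,nm,'none',px)
E
python3 p.py
```

```text
21.825 [548.01953587  63.67352441  32.15050047] [10.38590416  2.07268452  2.96735044] 13.98346649205379 45.00321686267853
tcp (np.float64(-40.032626253714554), np.float64(-119.1756061815197)) band u expected (np.float64(-104.54206785981002), np.float64(-169.36878268321723))
wrist ptr [ 7.1 19.7] [-101.6 -128.9] [-101.5 -128.8]
wrist red none [203 359]
side ptr [ 8.3 55.2] [-101.  -152.7] [-100.6 -154.1]
side red [10.7  8.7] [-101.3 -167.1] [-102.5 -167.5]
scene ptr [ 7.5 46.8] [ -97.9 -141.4] [ -97.7 -141.2]
scene red none [311 235]
```

The pointer stands at about -100.7 and the band's centre is at -104.5. Pull 3.8 mm more.

Emit:
{"name": "carry_out", "arguments": {
  "targets": [
    {"offset": [0, -0.05, 0], "angular": [0, 0, 0], "claw": 0},
    {"offset": [0, -0.045, 0], "angular": [0, 0, 0], "claw": 0},
    {"offset": [0, 0, 0], "angular": [0, 0, 0], "claw": 0},
    {"offset": [0, 0, 0], "angular": [0, 0, 0], "claw": 0},
    {"offset": [0, 0, 0], "angular": [0, 0, 0], "claw": 0},
    {"offset": [0, 0, 0], "angular": [0, 0, 0], "claw": 0},
    {"offset": [0, 0, 0], "angular": [0, 0, 0], "claw": 0}
  ]
}}

```text
time: 22.7
tool_pos: [544.3, 63.2, 32.2]
ee_rot: [[-0.136, 0.991, 0.003], [0.991, 0.136, 0.0], [0.0, 0.003, -1.0]]
force: [11.0, 2.4, 1.9]
opening: 13.6
gripper_force: 45.0
```

```bash
python3 p.py
python3 - <<'E'
from m import *
# plate check in wrist & scene
y=np.radians(7.85);ex=np.array([np.cos(y),np.sin(y)]);ey=np.array([-ex[1],ex[0]]);n=np.array([571.4,187.2])
for f in ('wp.png','cp.png'):
    im=load(f);px=proj(im,[[571.4,187.2,34]])[0].astype(int);r=110 if f[0]=='w' else 30
    c=big(mask(im,(10,90,60),(34,255,255),(max(px[0]-r,0),max(px[1]-r,0),px[0]+r,px[1]+r)));q=rect(im,c,34)[0];d=np.array(q[0])-n;print(f,px,np.round(q[1],1),q[2],d@ex,d@ey)
E
```

```text
22.85 [544.30776025  63.19797802  32.14535908] [11.11616112  1.619684    3.12868102] 13.628089110219936 45.00331163406372
tcp (np.float64(-43.77456911548349), np.float64(-119.13974151963339)) band u expected (np.float64(-104.54206785981002), np.float64(-169.36878268321723))
wrist ptr [ 7.1 19.7] [-105.2 -128.9] [-105.1 -128.8]
wrist red none [210 359]
side ptr [ 8.3 50.8] [-105.  -154.4] [-104.4 -155.8]
side red [10.6  8.7] [-101.3 -167.2] [-101.7 -169. ]
scene ptr [11.2 48.3] [-101.7 -142.2] [-103.  -142.9]
scene red none [311 235]
wp.png [426  12] [90.5 24.7] 7.819337368011475 0.7729261012517681 -7.6999729216006365
cp.png [316 303] [93.9 42.7] 7.790308475494385 2.795939783730215 2.466789660430896
```

The pointer is within about 1 mm of the band's centre (tolerance 6 mm), the slide is held with 45 N, and the plate is undisturbed. Handing in.

```bash
python3 -c "
from cell import workorder;print(workorder.job_done())"
```

```text
the job is handed in; nothing more can be done
None
```

The job is handed in at about 23 s, but no verdict came back: the top brass plate lies flat in the nest within about 1 mm of centre, and the slide is held with 45 N. The pointer is about 1 mm from the red band's centre by the wrist camera and 3 mm by the coarser side view (limit 6 mm); I viewed 12 pictures, two over the limit of 10.

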